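# Roll a shaker jar home in the rack with a bench scraper

## Task

Take the bench scraper out of its wooden holder and use its blade to roll the lying glass shaker jar along the rack, over the hump and against the sliding stop; with the jar push the stop back until it will go no farther, and lean on the jar there with about 11 N for a second so that it is firmly home. Be gentle: the jar is glass, so never push it with more than 15 N, and touch it only with the scraper. Then leave the jar lying against the stop and stand the scraper back in its holder, leaving everything else on the counter alone.

Things in the scene. Friction and masses are not known exactly. Their poses are not given: they have to be found in the camera images.
- rack: Low steel rack fixed to the counter, 350 mm long (local x -170 to +180), 124 wide. Origin: underside, on the counter, mid-width; local x is the rolling direction, from the tail to the stop. Side walls at y = +-58 to 62, 55 mm high. Behind the jar two tail lugs stand 63 mm high at x = -149 to -141, |y| = 47 to 58; between them the way is open for the blade.
- rack_hump (a point): Top of the hump: rack x = +30 mm, 40 mm above the counter, mid-width; axes as the rack's. The jar rolls on two bars 12 mm wide at y = +-36. Their tops rise at 3 degrees from the tail to the hump, then fall at 1.2 degrees towards the stop: let go before the hump, the jar rolls back to the tail; after it, it stays against the stop.
- jar: Glass spice shaker with a steel cap, a plain cylinder 50 mm in diameter and 110 mm long, 0.2 to 0.33 kg, lying across the rack at its tail (axis along the rack's y), resting back against the tail lugs. Origin: its centre; local y is its axis. Free to roll.
- stop: Black rubber-faced upright plate across the rack, 100 mm wide, 45 to 89 mm above the counter, facing the tail; carried by a sliding follower. Origin: on its front face, mid-width, 65 mm above the counter; axes as the rack's. The plate is sprung against the follower: about 5 N per mm, 8 mm travel.
- follower_back (a point): Middle of the back of the aluminium follower, 22 mm behind the stop's face when the spring is free. The follower slides along the rack's x with a drag of about 3.5 N and stays where left. It runs 12 to 40 mm until it meets the clamped end plate; that place differs each time and is not measured: the push rises well above the drag only when the follower is home.
- scraper: Bench scraper standing blade down in the holder: steel blade 76 mm wide (local y), 3 mm thick (local x), lower edge at the origin, 50 mm up to a dark wooden handle bar 80 (y) by 22 (x) by 32 mm high. Origin: middle of the blade's lower edge. About 0.14 kg.
- scraper_grip (a point): Middle of the scraper's handle, 66 mm above the blade's lower edge: grip here from above, fingers closing along the scraper's local x, across the 22 mm.
- holder: Wooden holder fixed to the counter, 60 x 112 mm, 60 mm high. Origin: middle of its underside. Slot along local y, 92 mm long, 9 mm wide, open at its middle (|y| < 22 mm) for fingers. The scraper hangs in it, handle underside on the holder's top: scraper origin 10 mm above the counter in mid-slot, axes parallel to the holder's.
- shaker_a: Bystander: shaker jar standing upright, 50 mm in diameter, 110 mm high; origin under its middle.
- shaker_b: Bystander: another such shaker jar standing upright; origin under its middle.
- tub: Bystander: white bowl, 70 mm across and 40 mm high; origin under its middle.
- cup: Bystander: brown sauce cup, 60 mm across and 35 mm high; origin under its middle.
- server: Bystander: spatula lying on the counter at the left; origin under it.
Not all that is in view belongs to the job. What is meant by the scraper is not pink, and is the smaller of those in its own colour. What is shaped like the holder but red is not meant.

How it is judged:
On the way, in this order (a step that is already met when the one before it is completed fails the run):
1. the jar has been pushed by the scraper over the hump (x of jar in the frame of rack above 0.032 m and height (world z) of scraper above 0.03 m), for 0.05 s.
2. the scraper leans the jar on the stop with more than 8 N for 0.4 s (contact force between jar and stop above 8 N and contact force between jar and scraper above 5 N), for 0.4 s.
At the end, for the whole second after the job is handed in: The jar lies on the rack's bars past the hump, square across it (0.1 rad) and at rest, within 8 mm of the stop's face; the scraper stands at rest in its holder's slot, let go, its origin less than 16 mm above the counter, upright within 0.15 rad (x of jar in the frame of stop between -0.033 and -0.02 m and x of jar in the frame of rack above 0.04 m and z of jar in the frame of rack between 0.055 and 0.072 m and angle between the y axis of jar and the y axis of rack, either way round below 0.1 rad and linear speed of each of jar, scraper below 0.02 m/s and x of scraper in the frame of holder between -0.008 and 0.008 m and y of scraper in the frame of holder between -0.012 and 0.012 m and height (world z) of scraper below 0.016 m and angle between scraper's own z axis and vertical below 0.15 rad); the robot touches nothing.
It fails at once if the jar is pushed against the stop with more than 18 N (contact force between jar and stop above 18 N).
It fails at once if the scraper presses the jar with more than 18 N (contact force between jar and scraper above 18 N).
It fails at once if the arm or its fingers touch the jar (contact force between jar and the arm above 0.5 N or contact force between jar and the fingers above 0.5 N).
It fails at once if the stop is pushed by anything but the jar (contact force between stop and the arm above 0.5 N or contact force between stop and the fingers above 0.5 N or contact force between stop and scraper above 0.5 N).
It fails at once if a bystander is moved by more than 20 mm (distance of any of shaker_a, shaker_b, tub, cup, server from where it was at the start of the episode above 0.02 m).
It also fails if it takes over 72 s, if anything falls off the work surface, if the arm or the gripper's body presses on something with over 40 N, if the wrist force passes 120 N, or if a joint passes its speed limit or range.

## Robot

A 6-joint arm with a two-finger parallel gripper is mounted at the origin on the work surface. World frame = base frame: x ahead of the robot, y to its left, z up, the work surface at z = 0. Lengths are in m, angles in rad, forces in N, time in s.
With the tool pointing down it reaches from about 0.325 to 0.9 m from the base axis. Payload 6.1 kg.
Tool frame: the origin (TCP) lies at the very end of the fingers, on their centre line; the grasp point (between the pads) lies 19 mm behind it; z points along the fingers, y is the line along which they close (so a half turn about z gives the same grasp; the last joint's range is limited). The gripper opens to 85 mm and grips with 20 to 120 N. Pads are 22 mm wide; open, the fingers measure 114 mm over their backs; the gripper's body (76 mm by 85 mm) begins 54 mm behind the grasp point. The pads swing forward as they close: fully open they stand 13 mm farther back than shut.
Start: joints at [-1.27, 0.22, 1.526, -0, 1.395, -0.126], TCP at [0.259, -0.569, 0.231] pointing down, gripper open.
Joint ranges: [-2.98, 2.98], [-0.91, 2.08], [0.09, 2.57], [-1.24, 4.39], [0.2, 2.65], [-2.68, 2.68]. Speed limits (rad/s): [2.57, 2.57, 3.01, 3.14, 3.14, 3.14].

## Interface

Orientations are given as a 3x3 rotation matrix whose columns are the frame's x, y, z axes.
In Python, from station import sensors, eyes, workorder gives the robot as it stands.
- The arm moves only by the tool apply_moves, never from a script. Its argument "motion" is text: rows parted by semicolons, each of 7 numbers parted by spaces: the shift along the tool's x, y, z in m, then the turn, a rotation vector about the tool's x, y, z in rad, then the finger opening in m, from 0 to 0.0854. A call has exactly 10 rows; each row shifts and turns the commanded pose from where the row before left it, along the tool's axes as they then stand; what a row does not reach is not made up. A row lasts 1/12 s, in which the tool goes at most 41.7 mm and 7.16 degrees, less where a joint would pass 70% of its speed; a pose out of reach is approached as far as the arm can. A call is refused whole if a number of a shift passes 0.0417 or a number of a turn 0.125, either way. A call with a gripper value outside its range is refused whole. The fingers move at their own pace and stop on an object; "squeeze" is the grip in N (left out, the last holds). Time passes only in rows, so rows that do not move let the fingers close, or fill a call up. It gives the time, the measured TCP pose, the force, the opening and the grip force at its end, in the units of the state.
- sensors.state(): the state, without advancing time (a new reading comes with each control period).
- eyes.snapshot(name): name is "side" or "top"; returns a dict with "color" (384x512x3 uint8, red, green, blue), "mtx" (3x3 intrinsics, pixels), "k1" (the pictures are not rectified: a ray, as slopes to the right and down, at radius r is drawn at 1 + k1 r^2 times it, then the intrinsics apply), "extrinsics" (4x4, takes a point from camera to world coordinates). Camera axes: x right, y down, z forward; pixel columns grow to the right and rows downward; lengths in m; the calibration is good to about 2 mm. A picture is of the moment at which its call begins. There is no depth.
- workorder.hand_in(): hands the job in; it is judged then, once.
The state is a dict: "clock": time; "qpos": joint angles; "qd": joint speeds; "effort": joint torques, N m; "tcp_pos": TCP position; "orientation": TCP orientation; "wrist_force": force on the tool from outside, world axes, zero at the start; "wrist_torque": the same for the moment, N m; "grip_width": opening from 0.0 (shut) to 1.0 (fully open); "finger_force": force on a finger pad.
Only numpy, scipy, OpenCV 4.12 (cv2) and the standard library are available. Lean on these libraries where they do the work, as an engineer would, in place of code of your own. Each camera call takes 0.05 s, during which the arm holds its last target. There are 200 camera calls.

## Working session

There is one attempt and no reset: what is moved stays moved. The work goes in short steps, Python scripts to look and compute and a tool call to move; the robot and the scene stay as the last step left them, time stands still between calls to the robot, and variables do not carry over. Pictures are saved under pics/ and viewed, at most 10 in all, crops included, and the job is handed in when it is done.

Besides the shell and the picture viewer there is one more tool, called after ">>>" as name(argument=value, ...), one argument or row to a line, values as JSON. apply_moves: Moves the arm, as the interface text tells. Its arguments: {"type":"object","properties":{"motion":{"type":"string"},"squeeze":{"type":"number"}},"required":["motion"]}

```bash
ls && mkdir -p pics
python3 - <<'E'
from station import sensors, eyes
import cv2
s=sensors.state()
for k,v in s.items(): print(k,v)
for n in("top","side"):
    d=eyes.snapshot(n); cv2.imwrite(f"pics/{n}0.png",cv2.resize(d["color"][:,:,::-1],(800,600),interpolation=cv2.INTER_CUBIC))
    print(n,d["mtx"],d["k1"],d["extrinsics"])
E
```

```text
pics
clock 0.0
qpos [-1.27010230e+00  2.21228179e-01  1.52764723e+00  2.13307112e-05
  1.39470100e+00 -1.26095601e-01]
qd [-0.00133065 -0.00118501  0.00046984  0.00118299 -0.00037145 -0.00032162]
effort [-1.97908237e-03 -4.96902752e+01 -3.89397347e+01 -2.63354950e-04
  1.12435102e-02 -6.16401394e-06]
tcp_pos [ 0.25853902 -0.56833634  0.23017886]
orientation [[ 9.10301004e-01  4.13946566e-01 -5.67495635e-04]
 [ 4.13946867e-01 -9.10299060e-01  1.90096420e-03]
 [ 2.70306862e-04 -1.96536266e-03 -9.99998032e-01]]
wrist_force [-0.86017229  0.1560252   0.55684776]
wrist_torque [ 0.01321202 -0.04058498  0.01353349]
finger_force 0.0
grip_width 0.9969908421595894
top [[413.05970255   0.         254.62695078]
 [  0.         413.05970255 200.69312965]
 [  0.           0.           1.        ]] -0.002180439344505979 [[ 0.01019844 -0.99127326  0.13142797  0.33180172]
 [-0.99977016 -0.01258686 -0.01735493 -0.03088064]
 [ 0.01885774 -0.13122077 -0.9911738   1.35309891]
 [ 0.          0.          0.          1.        ]]
side [[392.23054184   0.         259.61695024]
 [  0.         392.23054184 194.25677753]
 [  0.           0.           1.        ]] -0.11275694908328696 [[-0.69809579 -0.35371472  0.62253366 -0.19794795]
 [-0.71599871  0.34832445 -0.6049925   0.66390106]
 [-0.00284894 -0.86807602 -0.49642312  0.66949399]
 [ 0.          0.          0.          1.        ]]
```

View pics/top0.png

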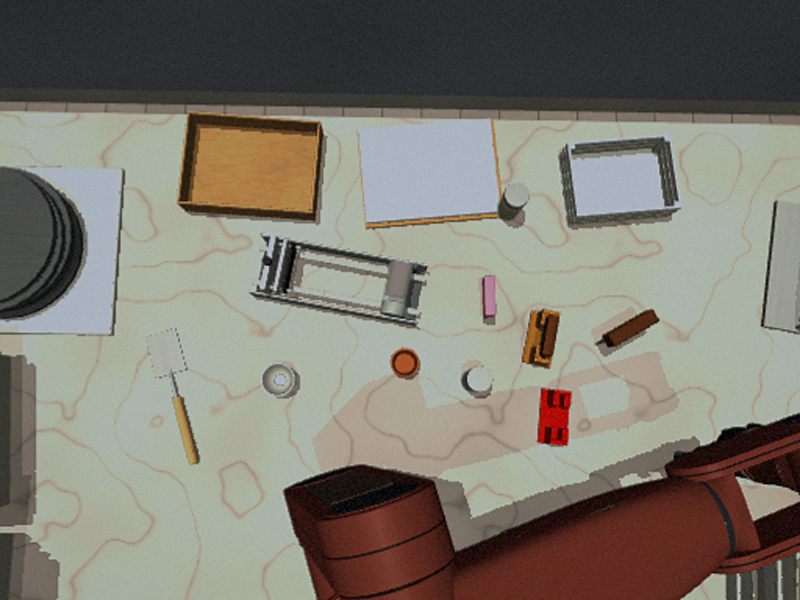

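View pics/side0.png

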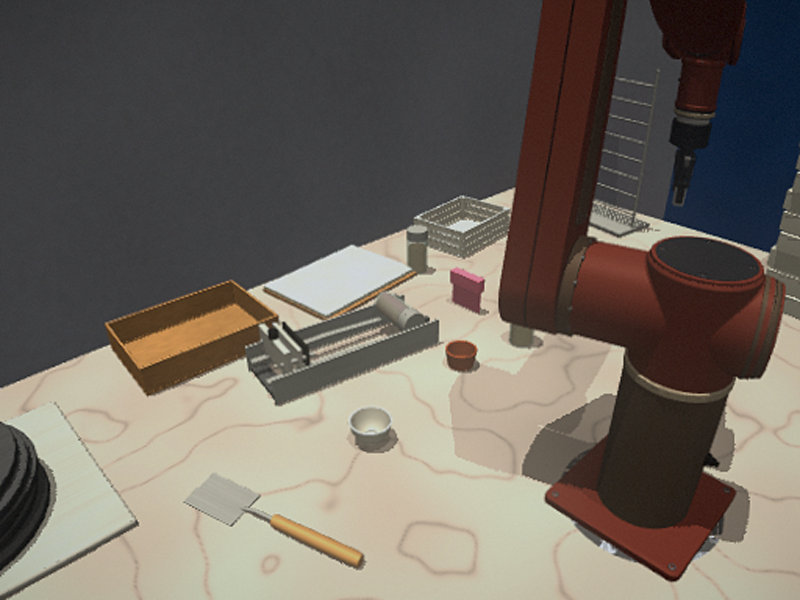

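The top view shows the rack from its tail at about (422,295) to the stop at about (280,262), with the jar at (400,285). The wooden holder and scraper are at (541,338), the red decoy holder at (554,417), a larger brown scraper at (628,328) and the pink one at (489,298). Next I'll enlarge the rack and the holder.

Run:
```python
from station import eyes
import cv2, numpy as np
im=eyes.snapshot("top")["color"][:,:,::-1]
a=cv2.resize(im[140:220,152:282],None,fx=6,fy=6,interpolation=cv2.INTER_CUBIC)   # rack: x152+u/6, y140+v/6
b=cv2.resize(im[190:240,325:375],None,fx=10,fy=10,interpolation=cv2.INTER_CUBIC) # holder x325+u/10, y190+v/10
cv2.imwrite("pics/rack1.png",a); cv2.imwrite("pics/hold1.png",b)
```

```text
(no output)
```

View pics/rack1.png

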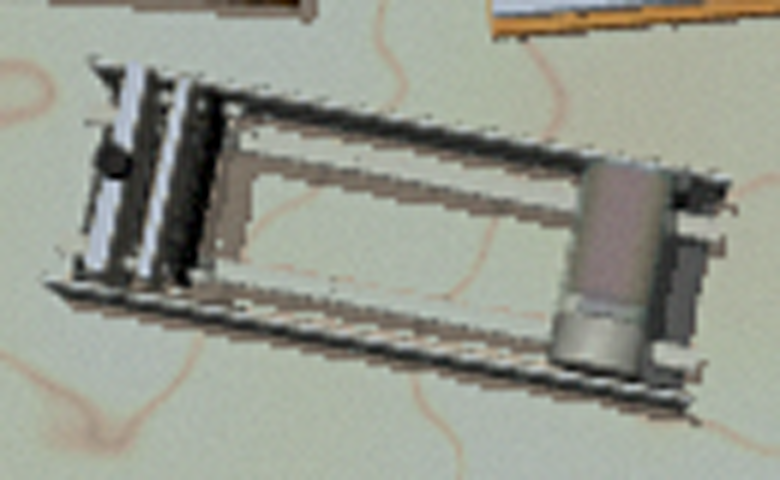

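View pics/hold1.png

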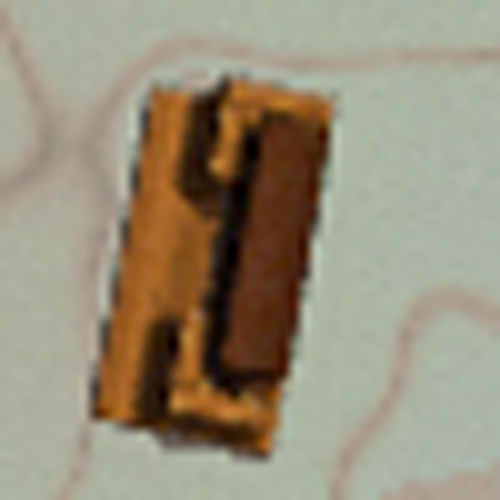

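The rack crop shows the wall ends at about (730,185), (100,65), (690,405) and (50,288), with the jar's body spanning x 555–670. In the holder crop, the handle top's corners are (262,115), (328,122), (285,372) and (220,370), and the holder's top corners are (150,85), (335,95), (95,415) and (270,455).

```bash
cat > h.py <<'E'
import numpy as np, cv2
from station import sensors, eyes
from scipy.optimize import least_squares
def proj(d,P):
    E=np.linalg.inv(d["extrinsics"]); c=np.atleast_2d(P)@E[:3,:3].T+E[:3,3]
    s=c[:,:2]/c[:,2:]; s=s*(1+d["k1"]*(s**2).sum(1,keepdims=True))
    return s*[d["mtx"][0,0],d["mtx"][1,1]]+d["mtx"][:2,2]
def pose(p,L):
    c,s=np.cos(p[2]),np.sin(p[2]); L=np.atleast_2d(L)
    return np.c_[p[0]+c*L[:,0]-s*L[:,1],p[1]+s*L[:,0]+c*L[:,1],L[:,2]]
def fit(d,L,uv,p0):
    r=least_squares(lambda p:(proj(d,pose(p,L))-uv).ravel(),p0)
    return r.x,r.fun.reshape(-1,2)
def unproj(d,uv,z):
    return least_squares(lambda q:(proj(d,[[q[0],q[1],z]])-uv).ravel(),[.5,0]).x
E
python3 - <<'E'
from h import *
np.set_printoptions(precision=4,suppress=True)
d=eyes.snapshot("top")
R=lambda a:np.array(a)/6.+[152,140]-.42
H=lambda a:np.array(a)/10.+[325,190]-.45
p,e=fit(d,[[-.17,-.06,.055],[.18,-.06,.055],[-.17,.06,.055],[.18,.06,.055]],R([[728,187],[100,68],[690,405],[50,288]]),[.6,.1,1.5]);print("rack",p,e)
L=[[-.03,.056,.06],[.03,.056,.06],[-.03,-.056,.06],[.03,-.056,.06]]
uv=H([[335,95],[150,85],[270,455],[95,415]])
# local x toward image left (world +y), y -> image up... right-handed: y=z×x = -world x
for n,LL,u,h in(("holder",L,H([[95,415],[270,455],[150,85],[335,95]]),0),("handle",[[.011,.04,.092],[-.011,.04,.092],[.011,-.04,.092],[-.011,-.04,.092]],H([[220,370],[285,372],[262,115],[328,122]]),0)):
    L2=LL if n!="holder" else [[.03,.056,.06],[-.03,.056,.06],[.03,-.056,.06],[-.03,-.056,.06]]
    q,e=fit(d,L2,u,[.5,-.3,1.4]);print(n,q,e)
for n,c,z in(("jar ends",[628,165],.06),("",[600,375],.06),("stop top face",[222,95],.089),("",[187,280],.089)):
    w=unproj(d,R(c),z); v=w-p[:2];c_,s_=np.cos(p[2]),np.sin(p[2]); print(n,w,"rack",c_*v[0]+s_*v[1],-s_*v[0]+c_*v[1])
E
```

```text
rack [0.5715 0.0625 1.3974] [[ 1.2833  0.0829]
 [-1.2866 -0.0379]
 [ 0.9362  0.3158]
 [-0.9256 -0.4394]]
holder [ 0.4591 -0.3419  1.3942] [[-0.4261  0.3186]
 [ 0.8736 -0.1082]
 [-0.27   -1.3724]
 [-0.1816  1.1524]]
handle [ 0.4616 -0.3532  1.3926] [[-0.1758 -0.5103]
 [ 0.3743  0.6404]
 [-0.2959 -0.3854]
 [ 0.0961  0.2519]]
jar ends [ 0.6116 -0.0576] rack -0.1113337816846773 -0.06023025643256698
 [ 0.4987 -0.0439] rack -0.11736676760708575 0.05329546386146442
stop top face [0.6395 0.1548] rack 0.10265152988985152 -0.05105165005171576
 [0.5417 0.1697] rack 0.10049541156479673 0.04787357934029214
```

The parallax is consistent: the holder's left outline is its low base, and the handle fit at (0.4616, -0.3532), yaw 1.393, agrees with the base centre at about y = -0.356. The jar's rack x of about -0.115 matches the lugs, which put it at -0.116. Next I'll plan the move above the scraper.

```bash
cat >> h.py <<'E'
from scipy.spatial.transform import Rotation as Ro
YAW=1.393
def Rdown(yaw):  # tool y along -(direction yaw), z down
    y=-np.array([np.cos(yaw),np.sin(yaw),0]); z=np.array([0,0,-1.]); return np.c_[np.cross(y,z),y,z]
def plan(pos,yaw=YAW,n=10,s=None):
    s=s or sensors.state(); R0=np.array(s["orientation"]); D=R0.T@Rdown(yaw)
    p=R0.T@(np.array(pos)-s["tcp_pos"]); w=Ro.from_matrix(D).as_rotvec()/n
    S=sum(Ro.from_rotvec(w*k).as_matrix() for k in range(n)); t=np.linalg.solve(S,p)
    print(n,"rows of",np.round(t,5),np.round(w,4))
E
python3 -c "
from h import *
plan([.4616,-.3532,.18])"
```

```text
10 rows of [ 0.02374 -0.01843  0.00507] [-0.0001  0.      0.0605]
```

>>> apply_moves(
  motion="0.0237 -0.0184 0.0051 0 0 0.0605 0.06;0.0237 -0.0184 0.0051 0 0 0.0605 0.06;0.0237 -0.0184 0.0051 0 0 0.0605 0.06;0.0237 -0.0184 0.0051 0 0 0.0605 0.06;0.0237 -0.0184 0.0051 0 0 0.0605 0.06;0.0237 -0.0184 0.0051 0 0 0.0605 0.06;0.0237 -0.0184 0.0051 0 0 0.0605 0.06;0.0237 -0.0184 0.0051 0 0 0.0605 0.06;0.0237 -0.0184 0.0051 0 0 0.0605 0.06;0.0237 -0.0184 0.0051 0 0 0.0605 0.06",
)

```text
clock: 1.03
tcp_pos: [0.4623, -0.3526, 0.18]
orientation: [[0.984, -0.18, -0.0], [-0.18, -0.984, 0.0], [-0.0, -0.0, -1.0]]
wrist_force: [0.1, -0.0, -0.6]
grip_width: 0.702
finger_force: 0.0
```

Run:
```python
from h import *
d=eyes.snapshot("side"); im=d["color"][:,:,::-1]
u=proj(d,[[.4616,-.3532,.076]])[0]; print(u)
x,y=(u-[50,45]).astype(int); print(x,y)
cv2.imwrite("pics/s2.png",cv2.resize(im[y:y+80,x:x+100],None,fx=7,fy=7,interpolation=cv2.INTER_CUBIC))
print(sensors.state()["tcp_pos"]); plan([.4616,-.3532,.09])
```

```text
[339.26258498 172.86818039]
289 127
[ 0.46594044 -0.34935039  0.1789429 ]
10 rows of [-0.00036  0.00047  0.00889] [-0.0003 -0.0001 -0.0005]
```

View pics/s2.png

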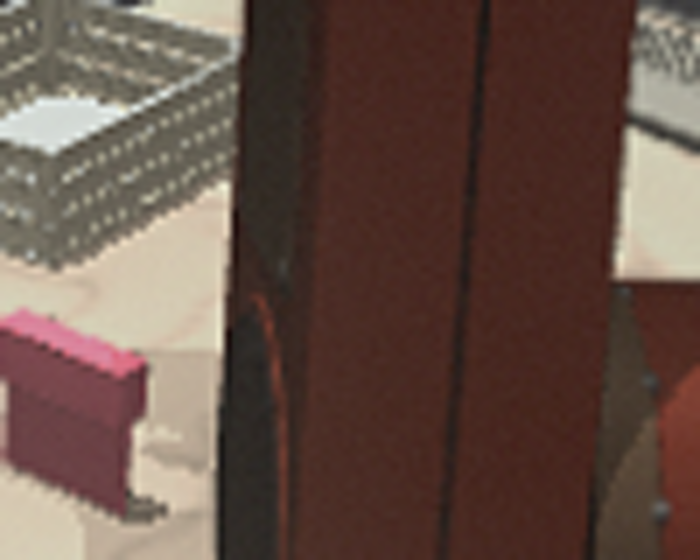

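Run:
```python
from h import *
d=eyes.snapshot("top"); im=d["color"][:,:,::-1]
s=sensors.state(); print(s["tcp_pos"],s["qd"]); plan([.4616,-.3532,.09])
cv2.imwrite("pics/t2.png",cv2.resize(im[180:260,315:415],None,fx=7,fy=7,interpolation=cv2.INTER_CUBIC))
print((proj(d,pose([.4616,-.3532,1.3926],[[.011,.04,.092],[-.011,.04,.092],[.011,-.04,.092],[-.011,-.04,.092]]))-[315,180])*7)
```

```text
[ 0.46390102 -0.35081871  0.17911276] [-0.05829103 -0.02038007  0.01124508 -0.04038836  0.01651588 -0.11607073]
10 rows of [-0.00018  0.00029  0.00891] [-0.0002  0.      0.0002]
[[219.51228664 322.18341177]
 [268.86244282 331.63972081]
 [248.07654502 144.5599187 ]
 [297.02014899 153.92199429]]
```

The side camera's view of the holder is blocked by the arm; only the pink scraper is visible, at about (75,380). The arm was still settling, so I'll descend.

>>> apply_moves(
  motion="0 0 0.015 0 0 0 0.06;0 0 0.015 0 0 0 0.06;0 0 0.015 0 0 0 0.06;0 0 0.015 0 0 0 0.06;0 0 0.015 0 0 0 0.06;0 0 0.015 0 0 0 0.06;0 0 0.015 0 0 0 0.06;0 0 0.008 0 0 0 0.06;0 0 0.004 0 0 0 0.06;0 0 0 0 0 0 0.06",
)

```text
clock: 1.97
tcp_pos: [0.4607, -0.3537, 0.0624]
orientation: [[0.984, -0.177, -0.001], [-0.177, -0.984, 0.001], [-0.002, -0.001, -1.0]]
wrist_force: [0.5, 0.8, -0.3]
grip_width: 0.702
finger_force: 0.0
```

Run:
```python
from h import *
d=eyes.snapshot("top")
s=sensors.state(); print(s["tcp_pos"],s["wrist_force"]); plan([.4616,-.3532,.061],n=4)
```

```text
[ 0.46124363 -0.3541617   0.06338373] [-0.30563095 -0.48090833  0.3845731 ]
4 rows of [ 5.0e-05 -2.5e-04  6.0e-04] [-0.      0.0001 -0.0001]
```

>>> apply_moves(
  motion="0 0 0.001 0 0 0 0.06;0 0 0.001 0 0 0 0.045;0 0 0 0 0 0 0.035;0 0 0 0 0 0 0.028;0 0 0 0 0 0 0.022;0 0 0 0 0 0 0.015;0 0 0 0 0 0 0.01;0 0 0 0 0 0 0.01;0 0 0 0 0 0 0.01;0 0 0 0 0 0 0.01",
  squeeze=110,
)

```text
clock: 2.85
tcp_pos: [0.4618, -0.3542, 0.0621]
orientation: [[0.984, -0.177, 0.001], [-0.177, -0.984, -0.001], [0.001, 0.001, -1.0]]
wrist_force: [-0.3, -0.1, 5.1]
grip_width: 0.239
finger_force: 107.6
```

>>> apply_moves(
  motion="0 0 -0.005 0 0 0 0.01;0 0 -0.01 0 0 0 0.01;0 0 -0.014 0 0 0 0.01;0 0 -0.016 0 0 0 0.01;0 0 -0.016 0 0 0 0.01;0 0 -0.018 0 0 0 0.01;0 0 -0.018 0 0 0 0.01;0 0 -0.015 0 0 0 0.01;0 0 -0.012 0 0 0 0.01;0 0 -0.004 0 0 0 0.01",
)

```text
clock: 3.68
tcp_pos: [0.4623, -0.3547, 0.192]
orientation: [[0.984, -0.177, 0.003], [-0.177, -0.984, -0.003], [0.003, 0.002, -1.0]]
wrist_force: [-0.4, -0.6, -1.6]
grip_width: 0.242
finger_force: 107.3
```

Run:
```python
from h import *
s=sensors.state(); print(s["tcp_pos"],s["wrist_force"],s["grip_width"])
rack=[.5715,.0625,1.395]
t=pose(rack,[[-.165,0,.19]])[0]; print(t); plan(t,yaw=1.395)
```

```text
[ 0.46228632 -0.35469002  0.19204989] [-0.38341915 -0.6495405  -1.55464605] 0.24152002682416812
[ 0.54264278 -0.09995695  0.19      ]
10 rows of [ 0.00342 -0.02649  0.00018] [ 0.0002 -0.0003 -0.0002]
```

>>> apply_moves(
  motion="0.0017 -0.013 0 0 0 0 0.01;0.0034 -0.0265 0 0 0 0 0.01;0.0034 -0.0265 0 0 0 0 0.01;0.0034 -0.0265 0 0 0 0 0.01;0.0034 -0.0265 0 0 0 0 0.01;0.0034 -0.0265 0 0 0 0 0.01;0.0034 -0.0265 0 0 0 0 0.01;0.0034 -0.0265 0 0 0 0 0.01;0.0034 -0.0265 0 0 0 0 0.01;0.0034 -0.0265 0 0 0 0 0.01",
)

```text
clock: 4.52
tcp_pos: [0.5371, -0.1097, 0.1878]
orientation: [[0.984, -0.177, -0.002], [-0.177, -0.984, 0.001], [-0.002, -0.001, -1.0]]
wrist_force: [-0.1, -0.6, -1.3]
grip_width: 0.241
finger_force: 107.5
```

>>> apply_moves(
  motion="0.0017 -0.0135 0 0 0 0 0.01;0 0 0.01 0 0 0 0.01;0 0 0.01 0 0 0 0.01;0 0 0.01 0 0 0 0.01;0 0 0.01 0 0 0 0.01;0 0 0.005 0 0 0 0.01;0 0 0 0 0 0 0.01;0 0 0 0 0 0 0.01;0 0 0 0 0 0 0.01;0 0 0 0 0 0 0.01",
)

```text
clock: 5.35
tcp_pos: [0.5424, -0.0996, 0.1451]
orientation: [[0.984, -0.178, 0.001], [-0.178, -0.984, -0.0], [0.001, 0.0, -1.0]]
wrist_force: [-0.2, -0.2, -0.6]
grip_width: 0.24
finger_force: 107.6
```

Run:
```python
from h import *
s=sensors.state(); print(s["tcp_pos"],s["wrist_force"],s["grip_width"])
rack=[.5715,.0625,1.395]
t=pose(rack,[[-.165,0,.101]])[0]; plan(t,yaw=1.395,n=1)
d=eyes.snapshot("side"); im=d["color"][:,:,::-1]
u=proj(d,[t])[0].astype(int);x,y=u-[60,40]; print(x,y)
cv2.imwrite("pics/s3.png",cv2.resize(im[y:y+80,x:x+110],None,fx=7,fy=7,interpolation=cv2.INTER_CUBIC))
```

```text
[ 0.54241793 -0.09961882  0.14506435] [-0.18460686 -0.2297614  -0.56903189] 0.2400384682209481
1 rows of [0.00022 0.00028 0.04406] [ 0.0002 -0.0014 -0.0029]
209 143
```

View pics/s3.png

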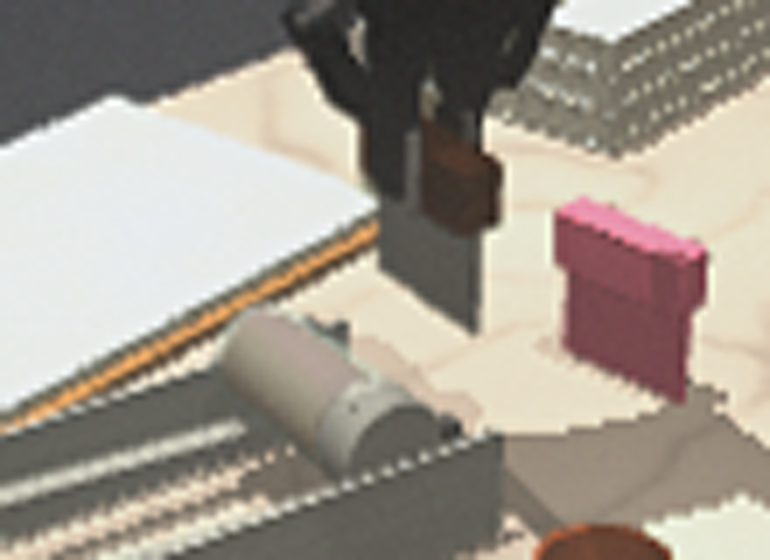

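The blade hangs behind and above the jar, with its lower corners at crop (380,265) and (478,333), the near wall's tail end at about (500,432) and the jar's near face centred at (397,440). I'll check these against the model.

Run:
```python
from h import *
np.set_printoptions(precision=1,suppress=True)
d=eyes.snapshot("side"); s=sensors.state(); rack=[.5715,.0625,1.395]
f=lambda P:(proj(d,P)-[209,143]+.43)*7
t=s["tcp_pos"]; q=[t[0],t[1],1.393]
print("blade near/far",f(pose(q,[[0,.038,t[2]-.052],[0,-.038,t[2]-.052]])))
print("wall tail near outer/inner",f(pose(rack,[[-.17,.062,.055],[-.17,.058,.055]])))
print("jar near face",f(pose(rack,[[-.116,.055,.0573],[-.116,-.055,.0823]])))
```

```text
blade near/far [[479.7 334.6]
 [379.7 266.6]]
wall tail near outer/inner [[520.8 429.7]
 [515.2 425.8]]
jar near face [[409.4 455.4]
 [268.4 301.5]]
```

The blade matches the model within 2 crop px, and the lug clearance (±9 mm) is enough. I'll lower it and approach the jar.

>>> apply_moves(
  motion="0 0 0.01 0 0 0 0.01;0 0 0.012 0 0 0 0.01;0 0 0.012 0 0 0 0.01;0 0 0.007 0 0 0 0.01;0 0 0.003 0 0 0 0.01;0 0 0 0 0 0 0.01;0 0 0 0 0 0 0.01;0 -0.002 0 0 0 0 0.01;0 -0.002 0 0 0 0 0.01;0 -0.002 0 0 0 0 0.01",
)

```text
clock: 6.28
tcp_pos: [0.5434, -0.0932, 0.1009]
orientation: [[0.984, -0.177, 0.001], [-0.177, -0.984, -0.0], [0.001, 0.0, -1.0]]
wrist_force: [1.0, -0.3, -0.6]
grip_width: 0.241
finger_force: 107.6
```

>>> apply_moves(
  motion="0 -0.002 0 0 0 0 0.01;0 -0.002 0 0 0 0 0.01;0 -0.002 0 0 0 0 0.01;0 -0.002 0 0 0 0 0.01;0 -0.002 0 0 0 0 0.01;0 -0.002 0 0 0 0 0.01;0 -0.002 0 0 0 0 0.01;0 -0.002 0 0 0 0 0.01;0 -0.002 0 0 0 0 0.01;0 -0.002 0 0 0 0 0.01",
)

```text
clock: 7.12
tcp_pos: [0.5466, -0.0735, 0.1004]
orientation: [[0.984, -0.177, 0.0], [-0.177, -0.984, -0.0], [0.0, 0.0, -1.0]]
wrist_force: [0.5, -1.4, -1.1]
grip_width: 0.24
finger_force: 107.5
```

>>> apply_moves(
  motion="0 -0.002 0 0 0 0 0.01;0 -0.002 0 0 0 0 0.01;0 -0.0025 0 0 0 0 0.01;0 -0.003 0 0 0 0 0.01;0 -0.003 0 0 0 0 0.01;0 -0.003 0 0 0 0 0.01;0 -0.003 0 0 0 0 0.01;0 -0.003 0 0 0 0 0.01;0 -0.003 0 0 0 0 0.01;0 -0.003 0 0 0 0 0.01",
)

```text
clock: 7.95
tcp_pos: [0.5514, -0.0461, 0.1003]
orientation: [[0.984, -0.177, -0.0], [-0.177, -0.984, 0.0], [-0.0, -0.0, -1.0]]
wrist_force: [0.8, -0.6, -1.2]
grip_width: 0.238
finger_force: 107.5
```

>>> apply_moves(
  motion="0 -0.0035 0 0 0 0 0.01;0 -0.004 0 0 0 0 0.01;0 -0.004 0 0 0 0 0.01;0 -0.004 0 0 0 0 0.01;0 -0.004 0 0 0 0 0.01;0 -0.004 0 0 0 0 0.01;0 -0.004 0 0 0 0 0.01;0 -0.004 0 0 0 0 0.01;0 -0.004 0 0 0 0 0.01;0 -0.004 0 0 0 0 0.01",
)

```text
clock: 8.78
tcp_pos: [0.5585, -0.0072, 0.1003]
orientation: [[0.984, -0.177, -0.0], [-0.177, -0.984, 0.0], [-0.0, -0.0, -1.0]]
wrist_force: [-0.2, -2.1, -1.1]
grip_width: 0.238
finger_force: 107.5
```

>>> apply_moves(
  motion="0 -0.004 0 0 0 0 0.01;0 -0.004 0 0 0 0 0.01;0 -0.004 0 0 0 0 0.01;0 -0.004 0 0 0 0 0.01;0 -0.004 0 0 0 0 0.01;0 -0.004 0 0 0 0 0.01;0 -0.004 0 0 0 0 0.01;0 -0.004 0 0 0 0 0.01;0 -0.004 0 0 0 0 0.01;0 -0.004 0 0 0 0 0.01",
)

```text
clock: 9.62
tcp_pos: [0.5655, 0.0321, 0.1003]
orientation: [[0.984, -0.177, -0.0], [-0.177, -0.984, -0.0], [-0.0, 0.0, -1.0]]
wrist_force: [0.7, -1.2, -1.6]
grip_width: 0.238
finger_force: 107.5
```

Run:
```python
from h import *
d=eyes.snapshot("side"); im=d["color"][:,:,::-1]; s=sensors.state(); print(s["tcp_pos"],s["wrist_force"])
u=proj(d,[s["tcp_pos"]])[0].astype(int);x,y=u-[65,40]; print(x,y)
cv2.imwrite("pics/s4.png",cv2.resize(im[y:y+85,x:x+114],None,fx=7,fy=7,interpolation=cv2.INTER_CUBIC))
```

```text
[0.56562746 0.03283881 0.10031778] [-0.07777407  0.68289146 -1.42207732]
167 155
```

View pics/s4.png

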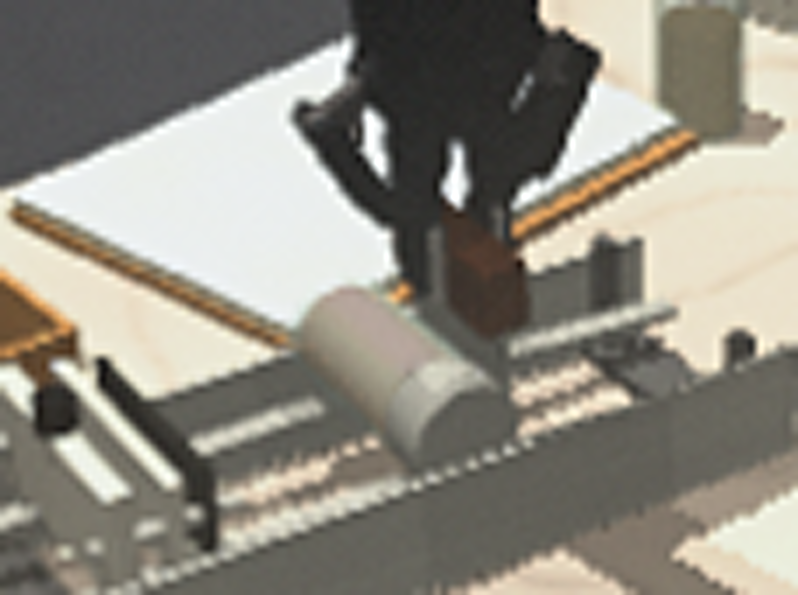

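The jar (about (410,380)) rides squarely ahead of the blade and the fingers clear its top. The stop plate is at (155,450). I'll continue over the hump.

>>> apply_moves(
  motion="0 -0.003 0 0 0 0 0.01;0 -0.004 0 0 0 0 0.01;0 -0.004 0 0 0 0 0.01;0 -0.004 0 0 0 0 0.01;0 -0.004 0 0 0 0 0.01;0 -0.004 0 0 0 0 0.01;0 -0.004 0 0 0 0 0.01;0 -0.004 0 0 0 0 0.01;0 -0.004 0 0 0 0 0.01;0 -0.003 0 0 0 0 0.01",
)

```text
clock: 10.5
tcp_pos: [0.5723, 0.0698, 0.1003]
orientation: [[0.984, -0.177, -0.0], [-0.177, -0.984, 0.0], [-0.0, -0.0, -1.0]]
wrist_force: [0.1, -0.6, -1.5]
grip_width: 0.242
finger_force: 107.6
```

>>> apply_moves(
  motion="0 -0.002 0 0 0 0 0.01;0 -0.002 0 0 0 0 0.01;0 -0.002 0 0 0 0 0.01;0 -0.002 0 0 0 0 0.01;0 -0.002 0 0 0 0 0.01;0 -0.002 0 0 0 0 0.01;0 -0.002 0 0 0 0 0.01;0 -0.002 0 0 0 0 0.01;0 -0.002 0 0 0 0 0.01;0 -0.002 0 0 0 0 0.01",
)

```text
clock: 11.33
tcp_pos: [0.5758, 0.089, 0.1003]
orientation: [[0.984, -0.177, 0.0], [-0.177, -0.984, 0.0], [0.0, -0.0, -1.0]]
wrist_force: [-0.2, 1.0, -1.2]
grip_width: 0.238
finger_force: 107.6
```

>>> apply_moves(
  motion="0 -0.002 0 0 0 0 0.01;0 -0.002 0 0 0 0 0.01;0 -0.002 0 0 0 0 0.01;0 -0.0015 0 0 0 0 0.01;0 -0.001 0 0 0 0 0.01;0 -0.001 0 0 0 0 0.01;0 -0.001 0 0 0 0 0.01;0 -0.001 0 0 0 0 0.01;0 -0.001 0 0 0 0 0.01;0 -0.001 0 0 0 0 0.01",
)

```text
clock: 12.17
tcp_pos: [0.5782, 0.1022, 0.1003]
orientation: [[0.984, -0.177, -0.0], [-0.177, -0.984, -0.0], [-0.0, 0.0, -1.0]]
wrist_force: [-0.6, 0.7, -0.9]
grip_width: 0.243
finger_force: 107.6
```

>>> apply_moves(
  motion="0 -0.001 0 0 0 0 0.01;0 -0.001 0 0 0 0 0.01;0 -0.001 0 0 0 0 0.01;0 -0.001 0 0 0 0 0.01;0 -0.001 0 0 0 0 0.01;0 -0.001 0 0 0 0 0.01;0 -0.001 0 0 0 0 0.01;0 -0.001 0 0 0 0 0.01;0 -0.001 0 0 0 0 0.01;0 -0.001 0 0 0 0 0.01",
)

```text
clock: 13.0
tcp_pos: [0.58, 0.1121, 0.1003]
orientation: [[0.984, -0.177, 0.0], [-0.177, -0.984, 0.0], [0.0, -0.0, -1.0]]
wrist_force: [0.1, -0.5, -1.7]
grip_width: 0.238
finger_force: 107.6
```

>>> apply_moves(
  motion="0 -0.001 0 0 0 0 0.01;0 -0.001 0 0 0 0 0.01;0 -0.001 0 0 0 0 0.01;0 -0.001 0 0 0 0 0.01;0 -0.001 0 0 0 0 0.01;0 0 0 0 0 0 0.01;0 0 0 0 0 0 0.01;0 0 0 0 0 0 0.01;0 0 0 0 0 0 0.01;0 0 0 0 0 0 0.01",
)

```text
clock: 13.83
tcp_pos: [0.5806, 0.1162, 0.1003]
orientation: [[0.984, -0.177, -0.001], [-0.177, -0.984, -0.001], [-0.0, 0.001, -1.0]]
wrist_force: [-2.0, -4.6, 0.1]
grip_width: 0.239
finger_force: 107.7
```

```bash
cat > f.py <<'E'
from h import *
ax=np.array([np.cos(1.395),np.sin(1.395)]); F=[]
for i in range(3):
    F.append(-sensors.state()["wrist_force"][:2]@ax); eyes.snapshot("top")
s=sensors.state(); F.append(-s["wrist_force"][:2]@ax)
print("F",np.round(F,2),np.mean(F).round(2),"rackx",((s["tcp_pos"][:2]-[.5715,.0625])@ax).round(4),s["clock"])
E
python3 f.py
```

```text
F [4.87 5.27 5.42 5.97] 5.38 rackx 0.0545 13.9833
```

>>> apply_moves(
  motion="0 -0.001 0 0 0 0 0.01;0 -0.001 0 0 0 0 0.01;0 -0.001 0 0 0 0 0.01;0 -0.001 0 0 0 0 0.01;0 -0.001 0 0 0 0 0.01;0 -0.001 0 0 0 0 0.01;0 -0.001 0 0 0 0 0.01;0 -0.001 0 0 0 0 0.01;0 0 0 0 0 0 0.01;0 0 0 0 0 0 0.01",
)

```text
clock: 14.82
tcp_pos: [0.5819, 0.1243, 0.1001]
orientation: [[0.984, -0.177, -0.001], [-0.177, -0.984, -0.001], [-0.001, 0.001, -1.0]]
wrist_force: [-1.0, -5.7, -0.7]
grip_width: 0.242
finger_force: 107.7
```

```bash
python3 f.py
```

```text
F [5.81 4.57 4.94 5.31] 5.16 rackx 0.0628 14.9667
```

>>> apply_moves(
  motion="0 -0.0002 0 0 0 0 0.01;0 -0.0002 0 0 0 0 0.01;0 -0.0002 0 0 0 0 0.01;0 -0.0002 0 0 0 0 0.01;0 -0.0002 0 0 0 0 0.01;0 -0.0002 0 0 0 0 0.01;0 -0.0002 0 0 0 0 0.01;0 -0.0002 0 0 0 0 0.01;0 0 0 0 0 0 0.01;0 0 0 0 0 0 0.01",
)

```text
clock: 15.8
tcp_pos: [0.5825, 0.1264, 0.1003]
orientation: [[0.984, -0.177, -0.0], [-0.177, -0.984, 0.0], [-0.0, -0.0, -1.0]]
wrist_force: [-0.8, -3.8, -1.5]
grip_width: 0.237
finger_force: 107.6
```

>>> apply_moves(
  motion="0 -0.0002 0 0 0 0 0.01;0 -0.0002 0 0 0 0 0.01;0 -0.0002 0 0 0 0 0.01;0 -0.0002 0 0 0 0 0.01;0 -0.0002 0 0 0 0 0.01;0 -0.0002 0 0 0 0 0.01;0 -0.0002 0 0 0 0 0.01;0 -0.0002 0 0 0 0 0.01;0 -0.0002 0 0 0 0 0.01;0 0 0 0 0 0 0.01",
)

```text
clock: 16.63
tcp_pos: [0.5828, 0.1282, 0.1003]
orientation: [[0.984, -0.177, 0.0], [-0.177, -0.984, 0.0], [-0.0, -0.0, -1.0]]
wrist_force: [-1.1, -4.9, -2.5]
grip_width: 0.243
finger_force: 107.6
```

>>> apply_moves(
  motion="0 -0.0002 0 0 0 0 0.01;0 -0.0002 0 0 0 0 0.01;0 -0.0002 0 0 0 0 0.01;0 -0.0002 0 0 0 0 0.01;0 -0.0002 0 0 0 0 0.01;0 -0.0002 0 0 0 0 0.01;0 -0.0002 0 0 0 0 0.01;0 -0.0002 0 0 0 0 0.01;0 -0.0002 0 0 0 0 0.01;0 0 0 0 0 0 0.01",
)

```text
clock: 17.47
tcp_pos: [0.5832, 0.1299, 0.1003]
orientation: [[0.984, -0.177, -0.0], [-0.177, -0.984, 0.0], [-0.0, -0.0, -1.0]]
wrist_force: [-0.8, -3.5, -1.3]
grip_width: 0.236
finger_force: 107.6
```

>>> apply_moves(
  motion="0 -0.0002 0 0 0 0 0.01;0 -0.0002 0 0 0 0 0.01;0 -0.0002 0 0 0 0 0.01;0 -0.0002 0 0 0 0 0.01;0 -0.0002 0 0 0 0 0.01;0 -0.0002 0 0 0 0 0.01;0 -0.0002 0 0 0 0 0.01;0 -0.0002 0 0 0 0 0.01;0 -0.0002 0 0 0 0 0.01;0 0 0 0 0 0 0.01",
)

```text
clock: 18.3
tcp_pos: [0.5833, 0.1311, 0.1002]
orientation: [[0.984, -0.177, -0.0], [-0.177, -0.984, -0.001], [-0.0, 0.001, -1.0]]
wrist_force: [-1.7, -5.9, -1.9]
grip_width: 0.241
finger_force: 107.4
```

```bash
python3 f.py
```

```text
F [6.09 6.71 6.46 6.68] 6.48 rackx 0.0696 18.45
```

>>> apply_moves(
  motion="0 -0.0002 0 0 0 0 0.01;0 -0.0002 0 0 0 0 0.01;0 -0.0002 0 0 0 0 0.01;0 -0.0002 0 0 0 0 0.01;0 0 0 0 0 0 0.01;0 0 0 0 0 0 0.01;0 0 0 0 0 0 0.01;0 0 0 0 0 0 0.01;0 0 0 0 0 0 0.01;0 0 0 0 0 0 0.01",
)

```text
clock: 19.28
tcp_pos: [0.5834, 0.1314, 0.1001]
orientation: [[0.984, -0.177, -0.001], [-0.177, -0.984, -0.002], [-0.0, 0.002, -1.0]]
wrist_force: [-2.3, -7.4, -1.5]
grip_width: 0.239
finger_force: 107.4
```

```bash
python3 f.py
```

```text
F [7.73 7.45 7.91 7.58] 7.67 rackx 0.0699 19.4333
```

>>> apply_moves(
  motion="0 -0.0002 0 0 0 0 0.01;0 -0.0002 0 0 0 0 0.01;0 -0.0002 0 0 0 0 0.01;0 -0.0002 0 0 0 0 0.01;0 -0.0002 0 0 0 0 0.01;0 -0.0002 0 0 0 0 0.01;0 0 0 0 0 0 0.01;0 0 0 0 0 0 0.01;0 0 0 0 0 0 0.01;0 0 0 0 0 0 0.01",
)

```text
clock: 20.27
tcp_pos: [0.5835, 0.132, 0.1]
orientation: [[0.984, -0.177, -0.001], [-0.177, -0.984, -0.003], [-0.001, 0.003, -1.0]]
wrist_force: [-3.0, -9.5, -1.1]
grip_width: 0.237
finger_force: 107.5
```

```bash
python3 f.py
```

```text
F [ 9.84 10.49  9.75  9.57] 9.91 rackx 0.0705 20.4167
```

>>> apply_moves(
  motion="0 -0.0002 0 0 0 0 0.01;0 -0.0002 0 0 0 0 0.01;0 -0.0002 0 0 0 0 0.01;0 -0.0001 0 0 0 0 0.01;0 0 0 0 0 0 0.01;0 0 0 0 0 0 0.01;0 0 0 0 0 0 0.01;0 0 0 0 0 0 0.01;0 0 0 0 0 0 0.01;0 0 0 0 0 0 0.01",
)

```text
clock: 21.25
tcp_pos: [0.5835, 0.1323, 0.1]
orientation: [[0.984, -0.177, -0.001], [-0.177, -0.984, -0.003], [-0.001, 0.004, -1.0]]
wrist_force: [-1.9, -11.6, -1.5]
grip_width: 0.241
finger_force: 107.5
```

>>> apply_moves(
  motion="0 0 0 0 0 0 0.01;0 0 0 0 0 0 0.01;0 0 0 0 0 0 0.01;0 0 0 0 0 0 0.01;0 0 0 0 0 0 0.01;0 0 0 0 0 0 0.01;0 0 0 0 0 0 0.01;0 0 0 0 0 0 0.01;0 0 0 0 0 0 0.01;0 0 0 0 0 0 0.01",
)

```text
clock: 22.08
tcp_pos: [0.5835, 0.1323, 0.0999]
orientation: [[0.984, -0.177, -0.001], [-0.177, -0.984, -0.003], [-0.001, 0.004, -1.0]]
wrist_force: [-2.8, -10.3, -1.6]
grip_width: 0.239
finger_force: 107.5
```

```bash
python3 f.py
```

```text
F [10.65 11.26 10.88 10.42] 10.8 rackx 0.0708 22.2333
```

The stop is home, held at about 11 N for more than a second. I'll back off slowly so the spring doesn't throw the jar.

>>> apply_moves(
  motion="0 0.0003 0 0 0 0 0.01;0 0.0003 0 0 0 0 0.01;0 0.0003 0 0 0 0 0.01;0 0.0003 0 0 0 0 0.01;0 0.0003 0 0 0 0 0.01;0 0.0003 0 0 0 0 0.01;0 0.0003 0 0 0 0 0.01;0 0.0003 0 0 0 0 0.01;0 0.0003 0 0 0 0 0.01;0 0.0003 0 0 0 0 0.01",
)

```text
clock: 23.07
tcp_pos: [0.5834, 0.131, 0.1001]
orientation: [[0.984, -0.177, -0.0], [-0.177, -0.984, -0.001], [0.0, 0.001, -1.0]]
wrist_force: [-1.4, -4.7, -2.7]
grip_width: 0.238
finger_force: 107.6
```

>>> apply_moves(
  motion="0 0.0003 0 0 0 0 0.01;0 0.0003 0 0 0 0 0.01;0 0.0003 0 0 0 0 0.01;0 0.0003 0 0 0 0 0.01;0 0.0003 0 0 0 0 0.01;0 0.0003 0 0 0 0 0.01;0 0.0003 0 0 0 0 0.01;0 0.0003 0 0 0 0 0.01;0 0.0003 0 0 0 0 0.01;0 0.0003 0 0 0 0 0.01",
)

```text
clock: 23.9
tcp_pos: [0.5832, 0.1289, 0.1007]
orientation: [[0.984, -0.177, 0.001], [-0.177, -0.984, 0.001], [0.001, -0.001, -1.0]]
wrist_force: [0.4, -0.0, -1.4]
grip_width: 0.239
finger_force: 107.9
```

>>> apply_moves(
  motion="0 0.0003 0 0 0 0 0.01;0 0.0003 0 0 0 0 0.01;0 0.0003 0 0 0 0 0.01;0 0.0003 0 0 0 0 0.01;0 0.0003 0 0 0 0 0.01;0 0.0003 0 0 0 0 0.01;0 0.0003 0 0 0 0 0.01;0 0.0003 0 0 0 0 0.01;0 0.0003 0 0 0 0 0.01;0 0.0003 0 0 0 0 0.01",
)

```text
clock: 24.73
tcp_pos: [0.5823, 0.1254, 0.1003]
orientation: [[0.984, -0.177, -0.0], [-0.177, -0.984, 0.0], [-0.0, -0.0, -1.0]]
wrist_force: [-1.2, -0.4, -2.2]
grip_width: 0.241
finger_force: 107.9
```

>>> apply_moves(
  motion="0 0.0005 0 0 0 0 0.01;0 0.0005 0 0 0 0 0.01;0 0.0005 0 0 0 0 0.01;0 0.001 0 0 0 0 0.01;0 0.001 0 0 0 0 0.01;0 0.002 0 0 0 0 0.01;0 0.003 0 0 0 0 0.01;0 0.004 0 0 0 0 0.01;0 0.004 0 0 0 0 0.01;0 0.004 0 0 0 0 0.01",
)

```text
clock: 25.57
tcp_pos: [0.5786, 0.1047, 0.1003]
orientation: [[0.984, -0.177, -0.0], [-0.177, -0.984, -0.0], [-0.0, 0.0, -1.0]]
wrist_force: [0.0, -0.3, -2.2]
grip_width: 0.241
finger_force: 107.9
```

```bash
python3 f.py
python3 - <<'E'
from h import *
d=eyes.snapshot("side"); im=d["color"][:,:,::-1]; s=sensors.state()
u=proj(d,[s["tcp_pos"]])[0].astype(int);x,y=u-[65,40]; print(x,y)
cv2.imwrite("pics/s5.png",cv2.resize(im[y:y+85,x:x+114],None,fx=7,fy=7,interpolation=cv2.INTER_CUBIC))
E
```

```text
F [ 0.27 -0.16  0.08 -0.27] -0.02 rackx 0.0429 25.7167
144 163
```

View pics/s5.png

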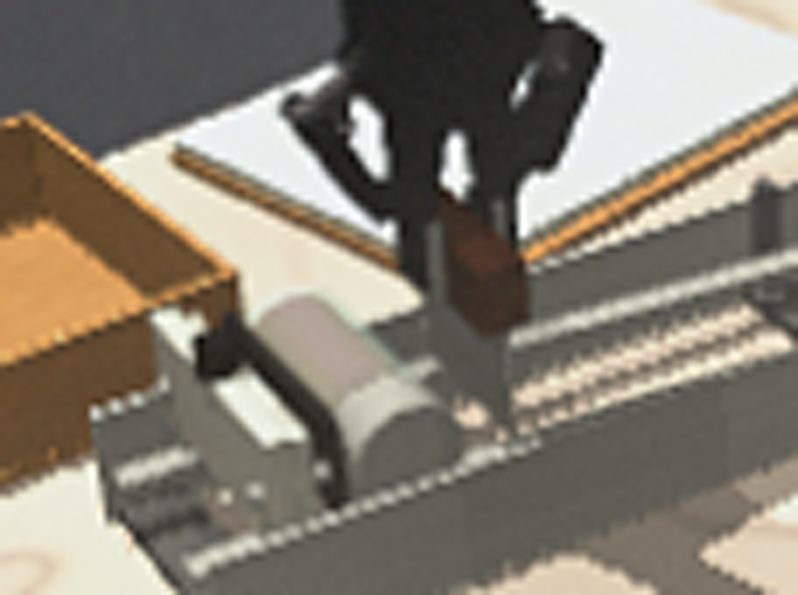

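The jar (about (360,390)) lies square against the stop, the follower is against the end plate, and the blade is clear. I'll lift the scraper.

>>> apply_moves(
  motion="0 0.005 -0.004 0 0 0 0.01;0 0.005 -0.008 0 0 0 0.01;0 0 -0.014 0 0 0 0.01;0 0 -0.014 0 0 0 0.01;0 0 -0.014 0 0 0 0.01;0 0 -0.014 0 0 0 0.01;0 0 -0.012 0 0 0 0.01;0 0 -0.008 0 0 0 0.01;0 0 -0.004 0 0 0 0.01;0 0 0 0 0 0 0.01",
)

```text
clock: 26.6
tcp_pos: [0.5775, 0.0954, 0.1936]
orientation: [[0.984, -0.177, 0.002], [-0.177, -0.984, 0.0], [0.002, -0.0, -1.0]]
wrist_force: [0.6, 0.3, -1.3]
grip_width: 0.241
finger_force: 108.0
```

```bash
python3 -c "
from h import *
plan([.4618,-.3542,.192],yaw=1.393,n=20)"
```

```text
20 rows of [-1.720e-03  2.315e-02  7.000e-05] [-0.     -0.0001 -0.    ]
```

>>> apply_moves(
  motion="-0.0017 0.015 0 0 0 0 0.01;-0.0017 0.0232 0 0 0 0 0.01;-0.0017 0.0232 0 0 0 0 0.01;-0.0017 0.0232 0 0 0 0 0.01;-0.0017 0.0232 0 0 0 0 0.01;-0.0017 0.0232 0 0 0 0 0.01;-0.0017 0.0232 0 0 0 0 0.01;-0.0017 0.0232 0 0 0 0 0.01;-0.0017 0.0232 0 0 0 0 0.01;-0.0017 0.0232 0 0 0 0 0.01",
)

```text
clock: 27.43
tcp_pos: [0.519, -0.1232, 0.1911]
orientation: [[0.984, -0.177, -0.002], [-0.177, -0.984, 0.001], [-0.002, -0.0, -1.0]]
wrist_force: [0.8, -0.6, -1.3]
grip_width: 0.237
finger_force: 108.0
```

>>> apply_moves(
  motion="-0.0017 0.0232 0 0 0 0 0.01;-0.0017 0.0232 0 0 0 0 0.01;-0.0017 0.0232 0 0 0 0 0.01;-0.0017 0.0232 0 0 0 0 0.01;-0.0017 0.0232 0 0 0 0 0.01;-0.0017 0.0232 0 0 0 0 0.01;-0.0017 0.0232 0 0 0 0 0.01;-0.0017 0.0232 0 0 0 0 0.01;-0.0017 0.0232 0 0 0 0 0.01;-0.0017 0.0232 0 0 0 0 0.01",
)

```text
clock: 28.27
tcp_pos: [0.4611, -0.3481, 0.1909]
orientation: [[0.984, -0.178, -0.002], [-0.178, -0.984, 0.001], [-0.002, -0.001, -1.0]]
wrist_force: [-0.0, -0.3, -1.3]
grip_width: 0.239
finger_force: 108.0
```

>>> apply_moves(
  motion="0 0.0082 0 0 0 0 0.01;0 0 0 0 0 0 0.01;0 0 0 0 0 0 0.01;0 0 0 0 0 0 0.01;0 0 0 0 0 0 0.01;0 0 0 0 0 0 0.01;0 0 0 0 0 0 0.01;0 0 0 0 0 0 0.01;0 0 0 0 0 0 0.01;0 0 0 0 0 0 0.01",
)

```text
clock: 29.1
tcp_pos: [0.4613, -0.355, 0.1923]
orientation: [[0.984, -0.177, 0.0], [-0.177, -0.984, -0.0], [0.0, 0.0, -1.0]]
wrist_force: [-0.3, -0.2, -1.9]
grip_width: 0.238
finger_force: 108.0
```

```bash
python3 -c "
from h import *
s=sensors.state();print(s['tcp_pos'],s['orientation'],s['wrist_force'])
plan([.4618,-.3542,.192],yaw=1.393,n=1)"
```

```text
[ 0.46134794 -0.35503314  0.1923484 ] [[ 9.84218609e-01 -1.76956855e-01  3.98445245e-05]
 [-1.76956852e-01 -9.84218607e-01 -7.66398496e-05]
 [ 5.27776692e-05  6.83796045e-05 -9.99999996e-01]] [-0.26510953 -0.23030405 -1.90012988]
1 rows of [ 0.0003  -0.0009   0.00035] [ 0.0001 -0.0001 -0.0001]
```

>>> apply_moves(
  motion="0.0003 -0.0008 0.006 0 0 0 0.01;0 0 0.012 0 0 0 0.01;0 0 0.012 0 0 0 0.01;0 0 0.012 0 0 0 0.01;0 0 0.012 0 0 0 0.01;0 0 0.01 0 0 0 0.01;0 0 0.006 0 0 0 0.01;0 0 0.003 0 0 0 0.01;0 0 0 0 0 0 0.01;0 0 0 0 0 0 0.01",
)

```text
clock: 29.93
tcp_pos: [0.4619, -0.3547, 0.1195]
orientation: [[0.984, -0.177, 0.0], [-0.177, -0.984, -0.0], [0.0, 0.0, -1.0]]
wrist_force: [0.7, -0.2, -0.9]
grip_width: 0.237
finger_force: 108.0
```

>>> apply_moves(
  motion="0 0 0.002 0 0 0 0.01;0 0 0.002 0 0 0 0.01;0 0 0.002 0 0 0 0.01;0 0 0.002 0 0 0 0.01;0 0 0.002 0 0 0 0.01;0 0 0.002 0 0 0 0.01;0 0 0.002 0 0 0 0.01;0 0 0 0 0 0 0.01;0 0 0 0 0 0 0.01;0 0 0 0 0 0 0.01",
)

```text
clock: 30.77
tcp_pos: [0.4617, -0.3545, 0.1053]
orientation: [[0.984, -0.177, 0.0], [-0.177, -0.984, -0.0], [0.0, 0.0, -1.0]]
wrist_force: [-0.2, 0.0, -0.9]
grip_width: 0.239
finger_force: 108.0
```

The blade is about 7 mm into the slot with no contact force, so I'll continue down.

>>> apply_moves(
  motion="0 0 0.004 0 0 0 0.01;0 0 0.005 0 0 0 0.01;0 0 0.006 0 0 0 0.01;0 0 0.006 0 0 0 0.01;0 0 0.006 0 0 0 0.01;0 0 0.006 0 0 0 0.01;0 0 0.004 0 0 0 0.01;0 0 0.002 0 0 0 0.01;0 0 0 0 0 0 0.01;0 0 0 0 0 0 0.01",
)

```text
clock: 31.6
tcp_pos: [0.4617, -0.3545, 0.0663]
orientation: [[0.984, -0.177, 0.0], [-0.177, -0.984, -0.0], [0.0, 0.0, -1.0]]
wrist_force: [-0.3, 0.5, -1.6]
grip_width: 0.237
finger_force: 108.0
```

>>> apply_moves(
  motion="0 0 0.0005 0 0 0 0.01;0 0 0.0005 0 0 0 0.01;0 0 0.0005 0 0 0 0.01;0 0 0.0005 0 0 0 0.01;0 0 0.0005 0 0 0 0.01;0 0 0.0005 0 0 0 0.01;0 0 0.0005 0 0 0 0.01;0 0 0 0 0 0 0.01;0 0 0 0 0 0 0.01;0 0 0 0 0 0 0.01",
)

```text
clock: 32.43
tcp_pos: [0.4617, -0.3545, 0.0628]
orientation: [[0.984, -0.177, 0.0], [-0.177, -0.984, 0.0], [0.0, -0.0, -1.0]]
wrist_force: [-0.1, -0.2, -1.1]
grip_width: 0.237
finger_force: 108.0
```

>>> apply_moves(
  motion="0 0 0.0003 0 0 0 0.01;0 0 0.0003 0 0 0 0.01;0 0 0.0003 0 0 0 0.01;0 0 0 0 0 0 0.01;0 0 0 0 0 0 0.023;0 0 0 0 0 0 0.028;0 0 0 0 0 0 0.034;0 0 0 0 0 0 0.042;0 0 0 0 0 0 0.05;0 0 0 0 0 0 0.06",
)

```text
clock: 33.27
tcp_pos: [0.4617, -0.3545, 0.0619]
orientation: [[0.984, -0.177, 0.0], [-0.177, -0.984, -0.0], [0.0, 0.0, -1.0]]
wrist_force: [0.4, 0.3, 0.5]
grip_width: 0.698
finger_force: 0.0
```

>>> apply_moves(
  motion="0 0 0 0 0 0 0.06;0 0 0 0 0 0 0.06;0 0 -0.005 0 0 0 0.06;0 0 -0.01 0 0 0 0.06;0 0 -0.015 0 0 0 0.06;0 0 -0.02 0 0 0 0.06;0 0 -0.03 0 0 0 0.06;0 0 -0.03 0 0 0 0.06;0 0 -0.02 0 0 0 0.06;0 0 -0.01 0 0 0 0.06",
)

```text
clock: 34.1
tcp_pos: [0.4631, -0.3559, 0.2071]
orientation: [[0.984, -0.177, 0.005], [-0.177, -0.984, -0.005], [0.006, 0.004, -1.0]]
wrist_force: [0.0, -0.5, 0.3]
grip_width: 0.709
finger_force: 0.0
```

>>> apply_moves(
  motion="-0.02 0.02 0 0 0 0 0.06;-0.03 0.03 0 0 0 0 0.06;-0.03 0.03 0 0 0 0 0.06;-0.03 0.03 0 0 0 0 0.06;-0.03 0.03 0 0 0 0 0.06;-0.02 0.03 0 0 0 0 0.06;-0.01 0.02 0 0 0 0 0.06;0 0.01 0 0 0 0 0.06;0 0 0 0 0 0 0.06;0 0 0 0 0 0 0.06",
)

```text
clock: 34.93
tcp_pos: [0.2618, -0.519, 0.2015]
orientation: [[0.984, -0.178, 0.0], [-0.178, -0.984, 0.001], [-0.0, -0.001, -1.0]]
wrist_force: [0.3, -0.9, -0.3]
grip_width: 0.701
finger_force: 0.0
```

Run:
```python
from h import *
d=eyes.snapshot("top"); im=d["color"][:,:,::-1]; s=sensors.state(); print(s["clock"],s["tcp_pos"])
a=cv2.resize(im[140:220,145:275],None,fx=6,fy=6,interpolation=cv2.INTER_CUBIC)
b=cv2.resize(im[190:240,325:375],None,fx=10,fy=10,interpolation=cv2.INTER_CUBIC)
a=cv2.resize(a,(480,295)); b=b[:,:320] if 0 else cv2.resize(b,(295,295))
cv2.imwrite("pics/end.png",np.hstack([a,b]))
```

```text
34.9833 [ 0.26224608 -0.51841776  0.20142795]
```

View pics/end.png

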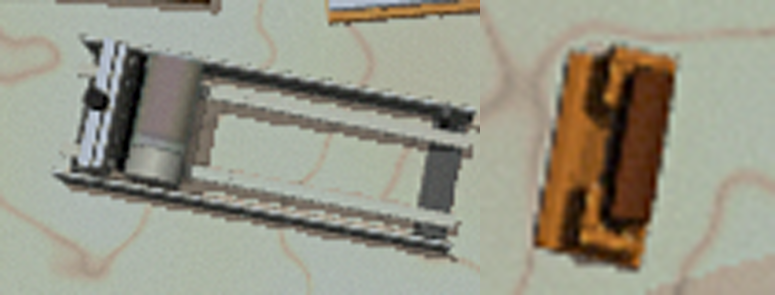

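The jar lies square against the stop (about (165,105)), and the scraper stands in its holder as at the start (about (640,145)). I'm handing in.

```bash
python3 -c "
from station import workorder
print(workorder.hand_in())"
```

```text
the job is handed in; nothing more can be done
None
```

I handed the job in at about 35 s, with no verdict returned: the jar was rolled over the hump, the stop pushed fully home and held at about 11 N for over a second, and the last picture shows the jar lying square against the stop and the scraper back in its holder.

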